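Swing the drill-bush arm over the round slug and lock it

TASK

Get the small drill jig ready to drill the plain round slug: with one fingertip, push the jig's bush arm round until the hole in its end is centred over the slug, then push the clamp lever on top of the post clockwise (seen from above) fully home against its stop. Only push the arm and the lever: do not pick up or shift the pieces standing on the jig or the things lying about, and leave the arm where you set it.

Things in the scene. Friction and masses are not known exactly. Their poses are not given: they have to be found in the camera images.
- drill_jig: Drill jig fixed on the bench, grey cast base. Origin: on the post's axis (pivot of arm and lever) at bench level; z up; x points to its middle pad. Foot 76 mm across, post 36 to 42 mm thick. Three round pads 64 mm across, tops 12 mm above the bench, 85 mm from the pivot at bearings -0.9, 0, +0.9 rad (counter-clockwise from x). One piece stands on each; which is where changes.
- bush_arm (a joint): Arm's bearing in the jig frame in rad, 0 along jig x, counter-clockwise positive seen from above, range -1.75 to 1.3. Starts at -1.6 to -1.25, swung away to the clockwise side of all pads. Its underside, 70 mm above the bench, clears all pieces. Stiff pivot, no spring: it stays where it is left; pushing it 55 mm out takes about 2 N.
- bar_middle (a point): Middle of the bush arm's bar, 50 mm from the pivot, 80 mm above the bench. Dark steel bar 24 mm wide with flat upright sides, 20 mm thick (70 to 90 mm above the bench). A collar of 21 mm radius, up to 92 mm high, joins it to the post; a round eye of 17 mm radius is at its free end.
- bush_hole (a point): Centre of the hole in the free end of the bush arm, at the arm's underside, 70 mm above the bench and 85 mm from the pivot. The bright bush on top of the end reaches 95 mm above the bench.
- clamp_lever (a joint): Clamp lever on top of the post, rad: 0 = fully home (locked) at its stop, growing counter-clockwise seen from above to 1.35 (loose); starts at 0.8 to 1.3. Its bearing in the jig frame is 2.27 + this value, so it lies away from the pads. No spring; it stays where it is left; pushing it 55 mm out takes about 2.5 N.
- lever_ball (a point): Centre of the black ball (20 mm) at the lever's free end, 78 mm from the pivot, 105 mm above the bench. From it a level steel rod, 10 mm thick, runs at the same height to a black hub on the pivot (17 mm radius, 94 to 115 mm high).
- round_slug: The piece to be drilled: plain smooth solid steel cylinder, 54 mm across, 50 mm tall, standing loose on one of the pads within 5 mm of its middle; its top is 62 mm above the bench. Origin: centre of its underside, z up.
- shell_mill: Another piece, not to be drilled: fluted hollow brown cutter, 39 mm across, 46 mm tall, standing loose on another pad. Origin: centre of its underside.
- t_nut: Another piece, not to be drilled: low stepped T-nut of steel, 37 x 37 mm and 18 mm tall, loose on the remaining pad. Origin: centre of its underside.
- scriber: Bystander: slim scriber, 116 mm long, 12 mm thick, lying loose in front of the machine vice. Origin: centre of its underside.
- hex_nut: Bystander: hexagonal nut 25 mm across, 16 mm tall, lying loose in front of the machine vice. Origin: centre of its underside.
- cam_lever: Bystander: dark cranked bar 78 x 39 mm, 12 mm thick, lying loose in front of the machine vice. Origin: centre of its underside.
There are look-alikes about, which are no part of the job. What is shaped like the round_slug but orange is not meant.

How it is judged:
By the outcome, as a careful person would: the job done as asked, in the order asked, and still so for the second after the job is handed in, with the robot touching nothing.
It also fails if it takes over 64 s, if anything falls off the work surface, if the arm or the gripper's body presses on something with over 40 N, if the wrist force passes 120 N, or if a joint passes its speed limit or range.

ROBOT

A 7-joint arm with a two-finger parallel gripper is mounted at the origin on a cart in front of the work surface, level with it; the furniture and walls round the work are solid. World frame = base frame: x ahead of the robot, y to its left, z up, the work surface at z = 0. Lengths are in m, angles in degrees, forces in N, time in s.
With the tool pointing down it reaches from about 0.4 to 0.925 m from the base axis. Payload 5.6 kg.
Tool frame: the origin (TCP) lies midway between the tips of the shut fingers; the grasp point (between the pads) lies 19 mm behind it; y points along the fingers, x is the direction in which the jaws open and shut, and the axes are right-handed (so a half turn about y gives the same grasp; the last joint's range is limited). The gripper opens to 85 mm and grips with 20 to 120 N. Pads are 22 mm wide; open, the fingers measure 114 mm over their backs; the gripper's body (76 mm by 85 mm) begins 54 mm behind the grasp point. The pads swing forward as they close: fully open they stand 13 mm farther back than shut.
Start: joints at [68.354, 26.786, -0.665, 91.828, 0.344, 61.387, -3.226], TCP at [0.214, -0.614, 0.231] pointing down, gripper open.
Joint ranges: [-144.91, 144.91], [-17.63, 115.5], [-89.93, 88.59], [15.96, 139.68], [-74.01, 254.01], [8.47, 105.57], [-167.45, 167.45]. Speed limits (degrees/s): [147.25, 147.25, 180, 180, 180, 180, 180].

INTERFACE

Orientations are given as [roll, pitch, yaw] about the fixed x, y, z axes, in that order (R = Rz(yaw) Ry(pitch) Rx(roll)).
In Python, from plant import env gives the robot as it stands.
- The arm moves only by the tool drive_tool, never from a script. Its argument "targets" is a list that holds one entry, the list of rows, each a list of 5 numbers: the gripper's target within -1 to 1 (shut at 1, half-way at 0, fully open at -1), then the shift along the tool's x, y, z in cm, then the turn about the tool's y in rad. A call has 1 to 10 rows; each row is the pose to reach, as a shift and turn from the pose measured when the call began, along the tool's axes at that moment; what a row does not reach only later rows make up. A row lasts 1/8 s, in which the tool goes at most 62.5 mm and 10.7 degrees, less where a joint would pass 70% of its speed; a pose out of reach is approached as far as the arm can. A call with a gripper value outside its range is refused whole. The fingers move at their own pace and stop on an object; "newtons" is the grip in N (left out, the last holds). Time passes only in rows, so rows that repeat a pose let the fingers close. It gives the time, the measured TCP pose, the force and the opening at its end, in the units of the state.
- env.observe(): the state, without advancing time (a new reading comes with each control period).
- env.camera(name): name is "scene" or "top"; returns a dict with "pixels" (400x640x3 uint8, red, green, blue), "range_z" (400x640 float32, m along the optical axis (not along the pixel's ray), 0 where there is no reading), "fx", "fy", "cx", "cy" (pixels), "R" (3x3) and "t" (3): a world point X has camera coordinates R X + t. Camera axes: x right, y down, z forward; pixel columns grow to the right and rows downward; lengths in m; the calibration is good to about 2 mm. A picture is of the moment at which its call begins.
- env.close_job(): hands the job in, once; it reports no verdict.
The state is a dict: "time": time; "q": joint angles; "joint_velocities": joint speeds; "tau": joint torques, N m; "eef_pos": TCP position; "eef_rot": TCP orientation; "force": force on the tool from outside, world axes, zero at the start; "ft_torque": the same for the moment, N m; "grip_width": finger opening in m.
Only numpy, scipy, OpenCV 4.12 (cv2) and the standard library are available. Lean on these libraries where they do the work, as an engineer would, in place of code of your own. Each camera call takes 0.05 s, during which the arm holds its last target.

## Working session

There is one attempt and no reset: what is moved stays moved. The work goes in short steps, Python scripts to look and compute and a tool call to move; the robot and the scene stay as the last step left them, time stands still between calls to the robot, and variables do not carry over. Pictures are saved under pics/ and viewed, and the job is handed in when it is done.

Besides the shell and the picture viewer there is one more tool, called as a command line: name --argument value ..., lists and objects as JSON in quotes. drive_tool: Moves the arm, as the interface text tells. Its arguments: {"type":"object","properties":{"targets":{"type":"array"},"newtons":{"type":"number"}},"required":["targets"]}

```bash
mkdir -p pics; ls
cat > h.py <<'E'
import numpy as np, cv2, pickle
from plant import env
def snap(n,tag):
    c=env.camera(n); pickle.dump(c,open(f'{n}_{tag}.pkl','wb')); cv2.imwrite(f'pics/{n}_{tag}.png',c['pixels'][:,:,::-1]); return c
def load(n,tag): return pickle.load(open(f'{n}_{tag}.pkl','rb'))
def plane(c,u,v,z):
    d=c['R'].T@np.array([(u-c['cx'])/c['fx'],(v-c['cy'])/c['fy'],1]); o=-c['R'].T@c['t']
    return o+d*(z-o[2])/d[2]
def proj(c,X):
    p=c['R']@np.array(X)+c['t']; return c['fx']*p[0]/p[2]+c['cx'], c['fy']*p[1]/p[2]+c['cy']
def cloud(c):
    v,u=np.mgrid[0:400,0:640]; z=c['range_z'].astype(float)
    P=np.stack([(u-c['cx'])/c['fx']*z,(v-c['cy'])/c['fy']*z,z],-1)
    W=(P-c['t'])@c['R']; W[z==0]=np.nan; return W
E
python3 - <<'E'
from h import *
for n in('scene','top'):
    c=snap(n,'0'); print(n,-c['R'].T@c['t'],c['fx'])
print(env.observe())
E
```

```text
pics
scene [-0.2555718   0.85182672  0.51366249] 494.1369564353578
top [0.280355   0.16027402 0.94121732] 363.2373722092641
{'time': 0.1, 'q': array([68.35338199, 26.83247307, -0.66546567, 91.87404259,  0.34344091,
       61.38699529, -3.22777512]), 'joint_velocities': array([-0.0481267 , -0.0654758 , -0.0182887 , -0.04779265,  0.08571401,
       -0.03504501,  0.02029232]), 'tau': array([ 1.19305139e-03, -5.33527350e+01,  2.15771003e-02, -2.51969308e+01,
        1.14604985e-02,  4.27097388e-03, -1.72518586e-06]), 'eef_pos': array([ 0.21336553, -0.61346362,  0.23042796]), 'eef_rot': array([-90.00601159,   0.09132963, -70.82238836]), 'force': array([-0.20214036, -0.45512008, -0.25740462]), 'ft_torque': array([ 0.0399017 , -0.01583722,  0.02769876]), 'grip_width': 0.08560507347010379}
```

View pics/scene_0.png

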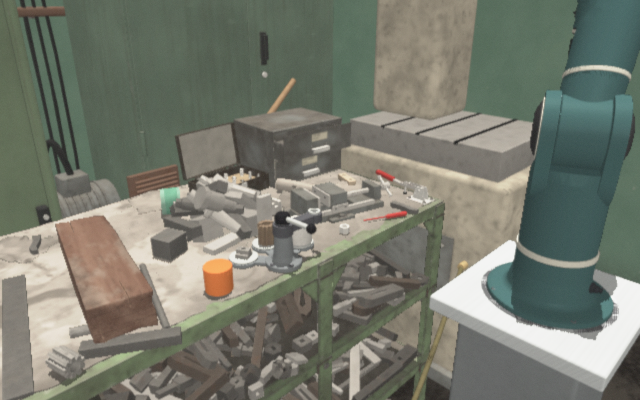

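View pics/top_0.png

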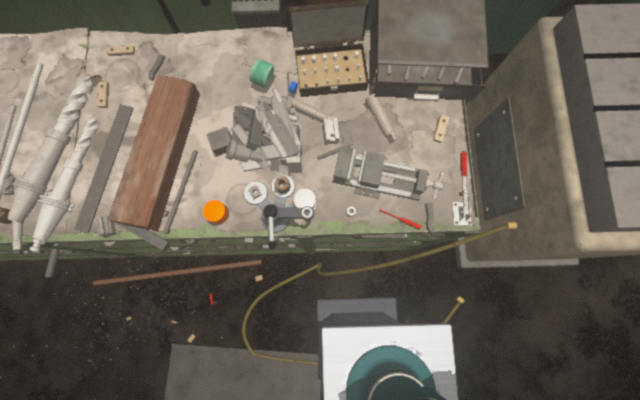

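Run:
```python
from h import *
t=load('top','0');s=load('scene','0')
print(plane(t,320,200,0),plane(t,420,200,0),plane(t,320,100,0))
cv2.imwrite('pics/tc0.png',cv2.resize(t['pixels'][160:260,220:340,::-1],None,fx=6,fy=6,interpolation=cv2.INTER_CUBIC)[:600,:])
cv2.imwrite('pics/sc0.png',cv2.resize(s['pixels'][190:290,220:340,::-1],None,fx=6,fy=6,interpolation=cv2.INTER_CUBIC))
```

```text
[0.47056664 0.1538119  0.        ] [ 0.46402514 -0.11052452  0.        ] [0.75663389 0.1466271  0.        ]
```

View pics/tc0.png

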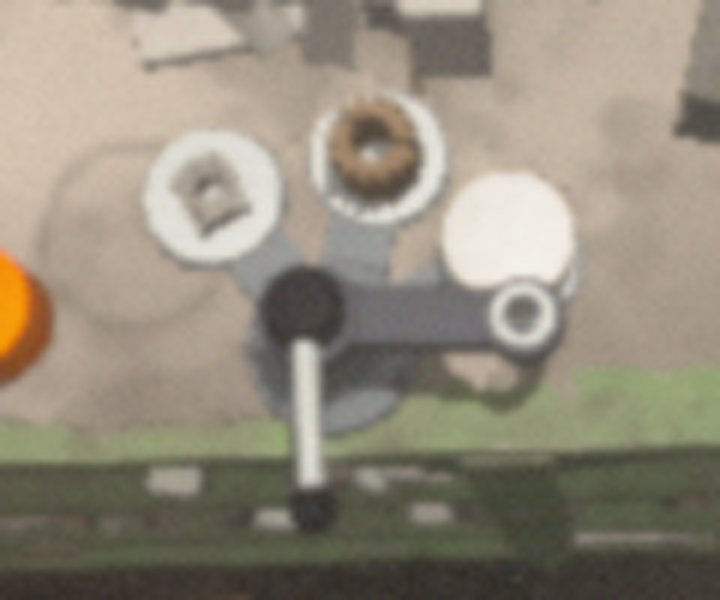

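View pics/sc0.png

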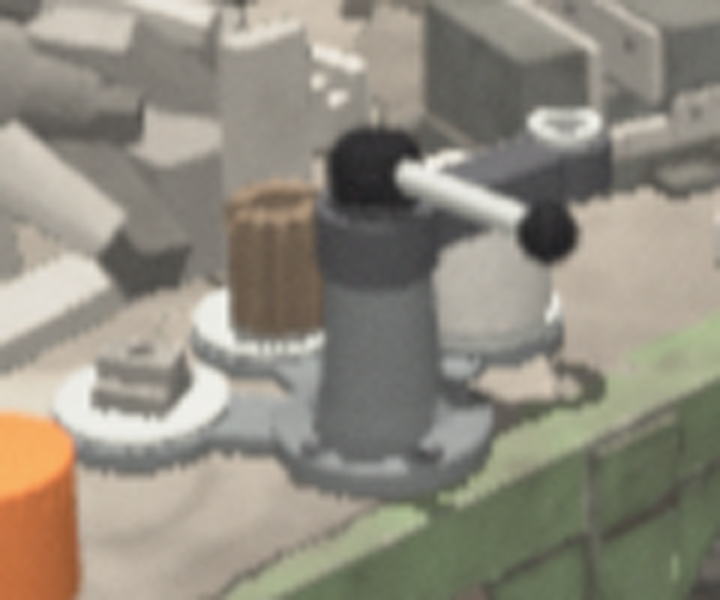

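```bash
cat > meas.py <<'E'
from h import *
def circ(c,u,v,r,f,z,minA=20):
    """centroid of masked comp nearest (u,v)"""
    a=c['pixels'][v-r:v+r,u-r:u+r].astype(int)
    m=f(a).astype(np.uint8)
    n,l,s,ce=cv2.connectedComponentsWithStats(m)
    k=1+np.argmax(s[1:,4]); 
    cs,_=cv2.findContours((l==k).astype(np.uint8),cv2.RETR_EXTERNAL,cv2.CHAIN_APPROX_NONE)
    (ex,ey),ax,_=cv2.fitEllipse(cv2.convexHull(cs[0]))
    p=plane(c,ex+u-r,ey+v-r,z); mm=max(ax)
    print('px',round(ex+u-r,2),round(ey+v-r,2),'axes',np.round(ax,1),'area',s[k,4],'->',np.round(p,4)); return p
E
python3 - <<'E'
from meas import *
t=load('top','0')
P=t['pixels']
for (u,v) in [(271,212),(272,245),(307,212),(300,195),(305,199),(255,193),(283,186),(288,213),(295,213)]: print(u,v,P[v,u])
dark=lambda a:a.max(2)<62
white=lambda a:a.min(2)>200
hub=circ(t,271,212,9,dark,.115)
ball=circ(t,272,245,5,dark,.105)
bush=circ(t,307,212,7,lambda a:a.min(2)>150,.095)
W=cloud(t)
for (u,v) in [(271,212),(272,245),(307,216),(302,195),(255,193),(290,213)]: print(u,v,W[v,u])
s=P[185:212,290:320]
h=W[...,2]; m=(h>.054)&(h<.068); m[:, :290]=0; m[:,320:]=0; m[:185]=0;m[212:]=0
print(m.sum(), W[m].min(0),W[m].max(0),W[m].mean(0))
E
```

```text
271 212 [76 69 69]
272 245 [63 60 58]
307 212 [121 117 108]
300 195 [236 232 223]
305 199 [240 237 230]
255 193 [188 181 165]
283 186 [168 147 127]
288 213 [114 110 111]
295 213 [119 115 116]Traceback (most recent call last):
  File "<stdin>", line 7, in <module>
  File "meas.py", line 7, in circ
    k=1+np.argmax(s[1:,4]);
        ~~~~~~~~~^^^^^^^^^
    return _wrapfunc(a, 'argmax', axis=axis, out=out, **kwds)
    return bound(*args, **kwds)
ValueError: attempt to get argmax of an empty sequence
```

```bash
cat >> meas.py <<'E'
from scipy.optimize import least_squares
def edgefit(c,f,box,z,rad,c0,keep=None,up=4):
    """world circle of known radius through the boundary of mask f in box, trimmed"""
    u0,v0,u1,v1=box
    a=cv2.resize(c['pixels'][v0:v1,u0:u1],None,fx=up,fy=up,interpolation=cv2.INTER_CUBIC).astype(int)
    m=f(a).astype(np.uint8); n,l,s,ce=cv2.connectedComponentsWithStats(m); k=1+np.argmax(s[1:,4])
    cs,_=cv2.findContours((l==k).astype(np.uint8),cv2.RETR_EXTERNAL,cv2.CHAIN_APPROX_NONE)
    q=max(cs,key=len)[:,0,:]; q=q[(q.min(1)>0)&(q[:,0]<a.shape[1]-1)&(q[:,1]<a.shape[0]-1)]
    W=np.array([plane(c,(x+.5)/up-.5+u0,(y+.5)/up-.5+v0,z)[:2] for x,y in q])
    if keep is not None: W=W[keep(W)]
    r=least_squares(lambda p:np.hypot(*(W-p[:2]).T)-(p[2] if rad is None else rad),list(c0)+([.02] if rad is None else []),loss='soft_l1',f_scale=.0007)
    free=least_squares(lambda p:np.hypot(*(W-p[:2]).T)-p[2],[*r.x[:2],rad or .02],loss='soft_l1',f_scale=.0007)
    e=np.hypot(*(W-r.x[:2]).T)-(rad or r.x[2])
    print('fit',np.round(r.x,4),'rms',round(float(np.sqrt((e**2).mean())),4),'n',len(W),'free',np.round(free.x,4)); return r.x[:2]
E
python3 - <<'E'
from meas import *
t=load('top','0')
dark=lambda a:a.max(2)<90
h=edgefit(t,dark,(258,200,283,224),.115,.017,plane(t,271,212,.115)[:2],keep=None)
b=edgefit(t,dark,(266,239,279,251),.105,.010,plane(t,272,245,.105)[:2])
bu=edgefit(t,lambda a:a.min(2)>165,(299,205,315,219),.095,None,plane(t,307,212,.095)[:2])
sl=edgefit(t,lambda a:a.min(2)>200,(290,186,320,208),.062,.027,plane(t,305,199,.062)[:2],keep=lambda W:W[:,0]>plane(t,305,204,.062)[0])
p1=edgefit(t,lambda a:a.min(2)>165,(240,178,270,207),.012,.032,plane(t,255,193,.012)[:2])
for n,p in (('b',b),('bu',bu),('sl',sl),('pad+.9',p1)): d=p-h; print(n,np.hypot(*d),np.arctan2(d[1],d[0]))
W=cloud(t); 
for (u,v) in [(271,212),(272,245),(305,195),(255,193),(290,213)]: print(u,v,W[v,u])
a=t['pixels'][180:230,250:325]
E
```

```text
fit [0.4227 0.2705] rms 0.003 n 191 free [0.4232 0.2702 0.0162]
fit [0.3459 0.267 ] rms 0.0036 n 117 free [0.346  0.2661 0.0128]
fit [0.425  0.1867 0.0132] rms 0.0024 n 132 free [0.425  0.1867 0.0132]
fit [0.4608 0.193 ] rms 0.001 n 159 free [0.4623 0.193  0.0257]
fit [0.4958 0.3254] rms 0.0033 n 299 free [0.4953 0.3248 0.0312]
b 0.07684913215792218 -3.096720849035228
bu 0.08378854223410499 -1.5432266790053193
sl 0.08634740849202546 -1.1129005024063292
pad+.9 0.09145297466189549 0.6443216231290682
271 212 [0.42207069 0.26830942 0.11410017]
272 245 [0.34621482 0.26575549 0.11489338]
305 195 [0.47152877 0.19104716 0.06225701]
255 193 [0.48657709 0.32019837 0.0317688 ]
290 213 [0.4225643  0.22633211 0.09068178]
```

```bash
cat >> h.py <<'E'
from scipy.spatial.transform import Rotation as Ro
def rows(pts,n=None):
    o=env.observe(); R=Ro.from_euler('xyz',o['eef_rot'],degrees=True).as_matrix()
    print('t',o['time'],'at',np.round(o['eef_pos'],4),'rot',np.round(o['eef_rot'],1),'F',np.round(o['force'],1))
    for p in pts: print(p,'->',np.round(R.T@(np.array(p)-o['eef_pos'])*100,2))
E
python3 - <<'E'
from meas import *
rows([(.32,-.50,.29),(.43,-.33,.29),(.48,-.15,.29),(.48,.0,.29)])
t=load('top','0');W=cloud(t)
for x0 in np.arange(.25,.65,.1):
  print(round(x0,2),[round(float(np.nanmax(np.where((W[...,0]>x0)&(W[...,0]<x0+.1)&(W[...,1]>y0)&(W[...,1]<y0+.1),W[...,2],-1))),2) for y0 in np.arange(-.7,.4,.1)])
s=load('scene','0')
print([ (n,np.round(proj(s,p))) for n,p in dict(hub=(.4227,.2705,.115),ball=(.346,.267,.105),bush=(.425,.187,.095),slug=(.461,.193,.062)).items()])
E
```

```text
t 0.1 at [ 0.2134 -0.6135  0.2304] rot [-90.    0.1 -70.8] F [-0.2 -0.5 -0.3]
(0.32, -0.5, 0.29) -> [-7.22 -5.95 13.8 ]
(0.43, -0.33, 0.29) -> [-19.67  -5.93  29.77]
(0.48, -0.15, 0.29) -> [-35.02  -5.91  40.41]
(0.48, 0.0, 0.29) -> [-49.19  -5.88  45.34]
0.25 [-0.02, -0.03, -0.79, -0.83, -0.42, -0.45, -0.51, -0.58, -0.66, 0.12, -0.83]
0.35 [0.08, 0.08, -0.32, -0.36, 0.04, 0.02, 0.02, 0.02, 0.1, 0.12, 0.05]
0.45 [0.08, 0.08, -1.0, -1.0, 0.05, 0.07, 0.07, 0.07, 0.07, 0.12, 0.14]
0.55 [0.08, 0.08, -1.0, -1.0, 0.05, 0.02, 0.07, 0.07, 0.07, 0.15, 0.16]
[('hub', array([284., 213.])), ('ball', array([312., 229.])), ('bush', array([313., 210.])), ('slug', array([300., 220.]))]
```

drive_tool --targets '[[[1,-2.5,-3,4.5,0],[1,-5,-6,9,0],[1,-7.2,-6,13.8,0],[1,-10.5,-6,18,0],[1,-14,-6,22,0],[1,-17,-6,26,0],[1,-20,-6,30,0],[1,-25,-6,33.5,0],[1,-30,-6,37,0],[1,-35,-6,40.4,0]]]'

```text
time: 1.35
eef_pos: [0.4801, -0.1483, 0.2908]
eef_rot: [-90.0, 0.1, -70.8]
force: [1.1, -0.2, 0.5]
grip_width: 0.0004
```

Run:
```python
from h import *
rows([(.48,0,.27),(.43,.12,.22),(.372,.2145,.18)]); print(env.observe()['grip_width'],env.observe()['q'])
```

```text
t 1.35 at [ 0.4801 -0.1483  0.2908] rot [-90.    0.1 -70.8] F [ 1.1 -0.2  0.5]
(0.48, 0, 0.27) -> [-14.01   2.1    4.86]
(0.43, 0.12, 0.22) -> [-26.97   7.12   4.08]
(0.372, 0.2145, 0.18) -> [-37.8   11.14   1.71]
0.00038079316066053564 [ 29.02038436  10.21558823 -17.56607904 107.25164159   3.35810047
  63.10298426 -60.63521186]
```

drive_tool --targets '[[[1,-5,1,1.6,0],[1,-10,1.5,3.2,0],[1,-14,2,4.9,0],[1,-19,4,4.6,0],[1,-23,6,4.3,0],[1,-27,7,4,0],[1,-31,8.5,3.3,0],[1,-35,10,2.5,0],[1,-37.8,11,1.7,0],[1,-37.8,11,1.7,0]]]'

```text
time: 2.6
eef_pos: [0.3701, 0.2157, 0.1807]
eef_rot: [-90.1, 0.1, -70.6]
force: [0.1, -0.6, -1.2]
grip_width: -0.0
```

Run:
```python
from h import *
rows([(.372,.2145,.077)]); print(env.observe()['q'])
for n in('scene','top'):snap(n,'1')
t=load('top','1');s=load('scene','1')
a=cv2.resize(t['pixels'][160:260,220:340,::-1],None,fx=3.3,fy=3.3,interpolation=cv2.INTER_CUBIC)
b=cv2.resize(s['pixels'][170:270,220:340,::-1],None,fx=3.3,fy=3.3,interpolation=cv2.INTER_CUBIC)
cv2.imwrite('pics/c1.png',np.hstack([a,b]))
```

```text
t 2.6 at [0.3701 0.2157 0.1807] rot [-90.1   0.1 -70.6] F [ 0.1 -0.6 -1.2]
(0.372, 0.2145, 0.077) -> [ 0.2  10.37  0.17]
[  -3.77297274   12.7241157   -33.99068319  122.34376174    9.406826
   47.53349305 -114.06690969]
```

View pics/c1.png

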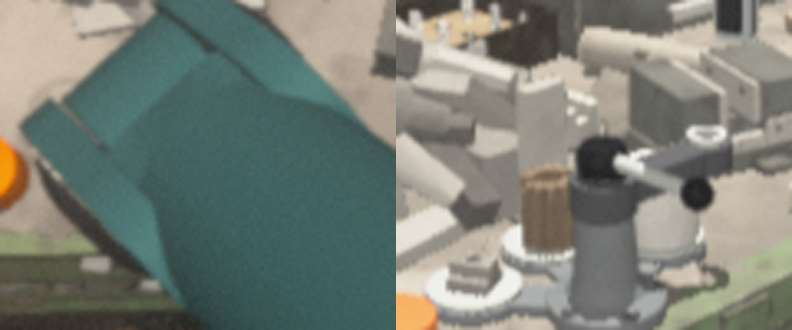

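Run:
```python
from h import *
s=load('scene','1'); print(proj(s,env.observe()['eef_pos']))
cv2.imwrite('pics/c2.png',cv2.resize(s['pixels'][60:280,200:440,::-1],None,fx=2.5,fy=2.5))
```

```text
(np.float64(322.10264414598333), np.float64(180.79673012430712))
```

View pics/c2.png

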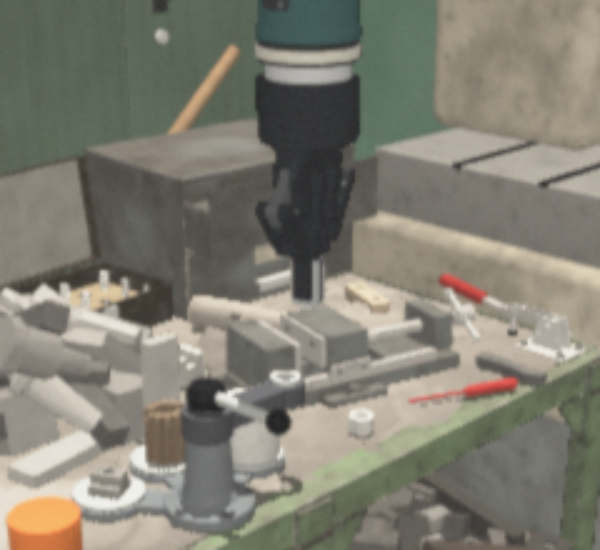

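drive_tool --targets '[[[1,0.2,4,0.2,-0.06],[1,0.2,8,0.2,-0.12],[1,0.2,10.4,0.2,-0.12],[1,0.2,10.4,0.2,-0.12]]]'

```text
time: 3.2
eef_pos: [0.3744, 0.2114, 0.0762]
eef_rot: [-90.2, 0.1, -64.1]
force: [0.2, 0.3, 0.4]
grip_width: 0.0001
```

Run:
```python
from h import *
rows([(.395,.2125,.077),(.413,.2115,.077),(.4264,.2105,.077)])
```

```text
t 3.2 at [0.3744 0.2114 0.0762] rot [-90.2   0.1 -64.1] F [0.2 0.3 0.4]
(0.395, 0.2125, 0.077) -> [ 0.81 -0.08  1.9 ]
(0.413, 0.2115, 0.077) -> [ 1.68 -0.09  3.48]
(0.4264, 0.2105, 0.077) -> [ 2.36 -0.1   4.64]
```

drive_tool --targets '[[[1,0.4,0,1,0],[1,0.8,0,1.9,0],[1,1.1,0,2.4,0],[1,1.4,0,2.9,0],[1,1.7,0,3.4,0],[1,1.7,0,3.4,0]]]'

```text
time: 3.95
eef_pos: [0.4131, 0.211, 0.0761]
eef_rot: [-90.2, 0.1, -64.1]
force: [0.3, -1.1, 0.2]
grip_width: 0.0001
```

Run:
```python
from h import *
rows([(.4264,.2105,.077)])
s=snap('scene','2')
cv2.imwrite('pics/c3.png',cv2.resize(s['pixels'][160:260,240:360,::-1],None,fx=6,fy=6,interpolation=cv2.INTER_CUBIC))
```

```text
t 3.95 at [0.4131 0.211  0.0761] rot [-90.2   0.1 -64.1] F [ 0.3 -1.1  0.2]
(0.4264, 0.2105, 0.077) -> [ 0.63 -0.09  1.18]
```

View pics/c3.png

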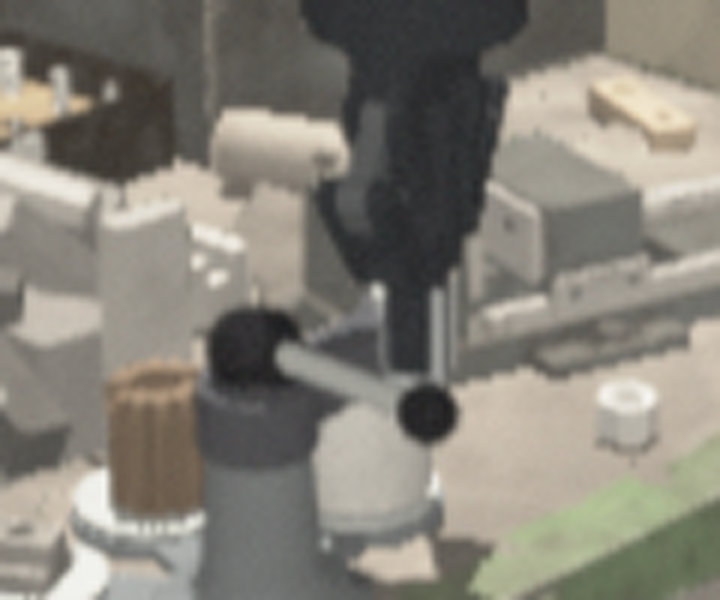

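drive_tool --targets '[[[1,0.2,0,0.3,0],[1,0.3,0,0.6,0],[1,0.5,0,0.9,0],[1,0.5,0,0.9,0],[1,0.5,0,0.9,0]]]'

```text
time: 4.62
eef_pos: [0.4236, 0.2104, 0.0762]
eef_rot: [-90.1, 0.1, -64.1]
force: [-0.2, -0.4, 0.7]
grip_width: 0.0001
```

drive_tool --targets '[[[1,-1,0,-2,0],[1,-1,-3,-4,0],[1,-1,-8,-4,0],[1,-1,-13,-4,0],[1,-1,-18,-4,0],[1,2,-20,-5,0],[1,7,-20,-6,0],[1,12,-20,-6,0],[1,17,-20,-6,0],[1,17,-20,-6,0]]]'

```text
time: 5.88
eef_pos: [0.4456, 0.0276, 0.2761]
eef_rot: [-90.1, -0.0, -64.5]
force: [-0.6, 0.6, 0.1]
grip_width: 0.0002
```

Run:
```python
from h import *
rows([])
s=snap('scene','3');t=snap('top','3')
a=cv2.resize(t['pixels'][160:260,220:340,::-1],None,fx=3.3,fy=3.3,interpolation=cv2.INTER_CUBIC)
b=cv2.resize(s['pixels'][170:270,220:340,::-1],None,fx=3.3,fy=3.3,interpolation=cv2.INTER_CUBIC)
cv2.imwrite('pics/c4.png',np.hstack([a,b]))
```

```text
t 5.875 at [0.4456 0.0276 0.2761] rot [-90.1  -0.  -64.5] F [-0.6  0.6  0.1]
```

View pics/c4.png

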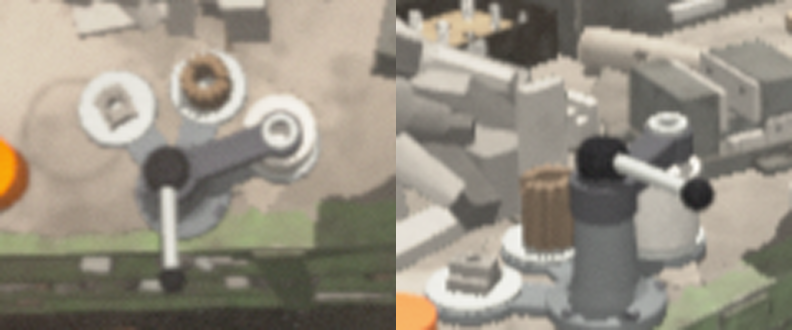

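Run:
```python
from meas import *
t=load('top','3');s=load('scene','3')
h=edgefit(t,lambda a:a.max(2)<90,(258,200,283,224),.115,.017,plane(t,271,212,.115)[:2])
cv2.imwrite('pics/tc5.png',cv2.resize(t['pixels'][182:222,285:325,::-1],None,fx=14,fy=14,interpolation=cv2.INTER_CUBIC))
cv2.imwrite('pics/sc5.png',cv2.resize(s['pixels'][195:255,280:340,::-1],None,fx=10,fy=10,interpolation=cv2.INTER_CUBIC))
print([np.round(proj(t,p),1) for p in ((.4608,.193,.062),(.4227,.2705,.115))])
```

```text
fit [0.4233 0.2705] rms 0.0028 n 163 free [0.4239 0.2699 0.0154]
[array([304.3, 199.3]), array([270. , 211.7])]
```

View pics/tc5.png

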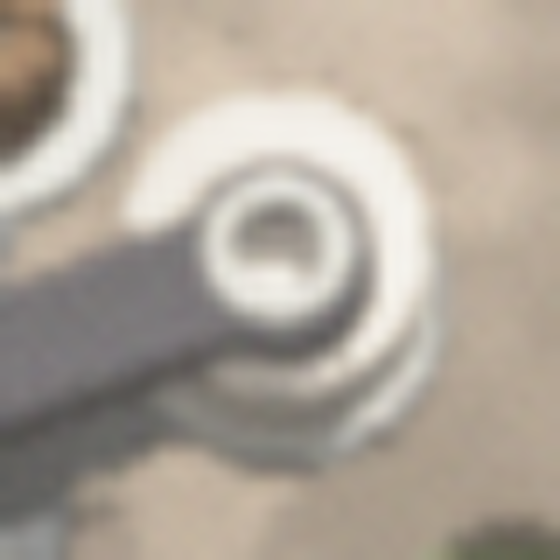

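View pics/sc5.png

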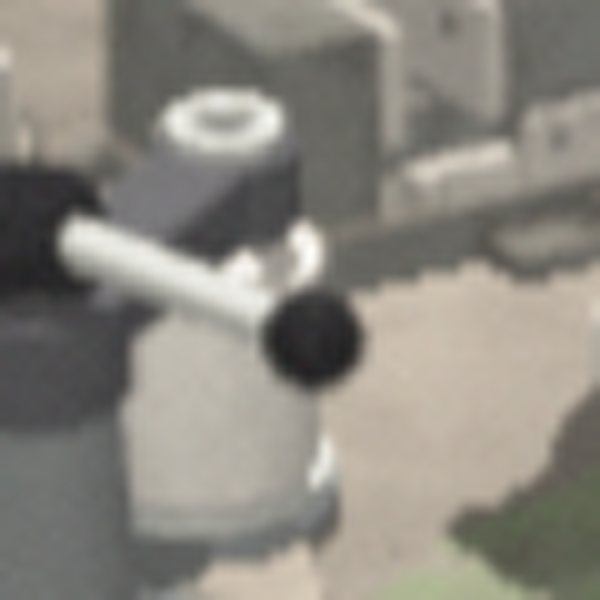

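```bash
cat > m2.py <<'E'
from meas import *
import sys
def go(tag,h):
    t=load('top',tag); u0,v0,up=285,182,8
    a=cv2.resize(t['pixels'][182:222,285:325],None,fx=up,fy=up,interpolation=cv2.INTER_CUBIC).astype(int)
    g=a.min(2)
    res=[]
    for th in (185,200,215):
        # slug outer edge along rays from its rough centre, upper/right arc only
        c=(281*up/14,245*up/14); pts=[]
        for an in np.deg2rad(np.arange(-165,20,3)):
            for r in np.arange(100,60,-.5):
                x=c[0]+r*np.cos(an); y=c[1]+r*np.sin(an)
                if 0<=int(round(y))<g.shape[0] and 0<=int(round(x))<g.shape[1] and g[int(round(y)),int(round(x))]>th: pts.append((x,y));break
        W=np.array([plane(t,(x+.5)/up-.5+u0,(y+.5)/up-.5+v0,.062)[:2] for x,y in pts])
        for rad in (.027,None):
            f=lambda p:np.hypot(*(W-p[:2]).T)-(rad or p[2])
            r=least_squares(f,[.46,.193]+([] if rad else [.027]),loss='soft_l1',f_scale=.0005)
            d=r.x[:2]-h;print('slug',th,np.round(r.x,4),len(W),'rms',np.round(np.sqrt((f(r.x)**2).mean()),4),'r',np.round(np.hypot(*d),4),'brg',np.round(np.arctan2(d[1],d[0]),3))
    c=(278*up/14,248*up/14)
    for th in (160,175,190):
        pts=[]
        for an in np.deg2rad(np.arange(0,360,3)):
            # outward from ring crest to outer edge
            prev=None
            for r in np.arange(30,60,.5):
                x=c[0]+r*np.cos(an); y=c[1]+r*np.sin(an); v=g[int(round(y)),int(round(x))]
                if v<th: pts.append((x,y));break
        W=np.array([plane(t,(x+.5)/up-.5+u0,(y+.5)/up-.5+v0,.095)[:2] for x,y in pts])
        f=lambda p:np.hypot(*(W-p[:2]).T)-p[2]
        r=least_squares(f,[.46,.193,.012],loss='soft_l1',f_scale=.0005)
        d=r.x[:2]-h;print('bush',th,np.round(r.x,4),len(W),'r',np.round(np.hypot(*d),4),'brg',np.round(np.arctan2(d[1],d[0]),3))
go(sys.argv[1],np.array([.4230,.2703]))
E
python3 m2.py 3
```

```text
slug 185 [0.4632 0.193 ] 62 rms 0.0006 r 0.0871 brg -1.091
slug 185 [0.4622 0.1932 0.0278] 62 rms 0.0004 r 0.0865 brg -1.1
slug 200 [0.4619 0.1932] 62 rms 0.0003 r 0.0864 brg -1.104
slug 200 [0.4621 0.1932 0.0269] 62 rms 0.0003 r 0.0865 brg -1.102
slug 215 [0.4606 0.1935] 62 rms 0.0006 r 0.0855 brg -1.115
slug 215 [0.4621 0.193  0.0258] 62 rms 0.0003 r 0.0866 brg -1.103
bush 160 [0.455  0.1915 0.0134] 69 r 0.0851 brg -1.186
bush 175 [0.455  0.1914 0.0128] 99 r 0.0851 brg -1.185
bush 190 [0.4546 0.1913 0.0119] 120 r 0.0851 brg -1.191
```

Run:
```python
from h import *
rows([(.39,.14,.276),(.375,.205,.24),(.378,.209,.077),(.4284,.2107,.077)])
```

```text
t 5.975 at [0.4444 0.0314 0.2762] rot [-90.1   0.1 -64.1] F [-0.5  1.  -0.9]
(0.39, 0.14, 0.276) -> [-12.15   0.03  -0.15]
(0.375, 0.205, 0.24) -> [-18.65   3.63   1.34]
(0.378, 0.209, 0.077) -> [-18.86  19.93   1.82]
(0.4284, 0.2107, 0.077) -> [-16.81  19.92   6.43]
```

drive_tool --targets '[[[1,-4,0,0,0],[1,-8,0,0,0],[1,-12,0,0,0],[1,-15.5,1,0.6,-0.04],[1,-18.7,4,1.3,-0.08],[1,-18.9,9,1.8,-0.084],[1,-18.9,14,1.8,-0.084],[1,-18.9,18,1.8,-0.084],[1,-18.9,19.9,1.8,-0.084],[1,-18.9,19.9,1.8,-0.084]]]'

```text
time: 7.22
eef_pos: [0.3758, 0.21, 0.0765]
eef_rot: [-90.3, 0.1, -59.2]
force: [-0.1, 0.3, 1.7]
grip_width: 0.0002
```

Run:
```python
from h import *
rows([(.41,.2107,.077),(.422,.2107,.077),(.4284,.2107,.077)])
```

```text
t 7.225 at [0.3758 0.21   0.0765] rot [-90.3   0.1 -59.2] F [-0.1  0.3  1.7]
(0.41, 0.2107, 0.077) -> [ 1.7  -0.07  2.97]
(0.422, 0.2107, 0.077) -> [ 2.31 -0.08  4.  ]
(0.4284, 0.2107, 0.077) -> [ 2.64 -0.08  4.55]
```

drive_tool --targets '[[[1,0.8,0,1.4,0],[1,1.5,0,2.6,0],[1,2,0,3.5,0],[1,2.3,0,4,0],[1,2.5,0,4.3,0],[1,2.6,0,4.5,0],[1,2.6,0,4.5,0],[1,2.6,0,4.5,0]]]'

```text
time: 8.22
eef_pos: [0.4276, 0.2108, 0.0761]
eef_rot: [-90.3, 0.1, -59.1]
force: [-1.5, 0.1, -0.6]
grip_width: 0.0001
```

drive_tool --targets '[[[1,-1,0,-2,0],[1,-1,-3,-4,0],[1,-1,-8,-4,0],[1,-1,-13,-4,0],[1,-1,-18,-4,0],[1,2,-20,-5,0],[1,7,-20,-6,0],[1,12,-20,-6,0],[1,17,-20,-6,0],[1,17,-20,-6,0]]]'

```text
time: 9.48
eef_pos: [0.4658, 0.0304, 0.2759]
eef_rot: [-90.3, 0.1, -59.5]
force: [0.6, 1.2, 0.3]
grip_width: -0.0001
```

```bash
python3 - <<'E'
from h import *
rows([])
s=snap('scene','4');t=snap('top','4')
a=cv2.resize(t['pixels'][182:222,285:325,::-1],None,fx=10,fy=10,interpolation=cv2.INTER_CUBIC)
b=cv2.resize(s['pixels'][195:255,275:335,::-1],(400,400),interpolation=cv2.INTER_CUBIC)
cv2.imwrite('pics/c6.png',np.hstack([a,b]))
E
sed -i 's#c=(278\*up/14,248\*up/14)#c=(float(sys.argv[2])*up,float(sys.argv[3])*up)#' m2.py
```

```text
t 9.475 at [0.4658 0.0304 0.2759] rot [-90.3   0.1 -59.5] F [0.6 1.2 0.3]
```

View pics/c6.png

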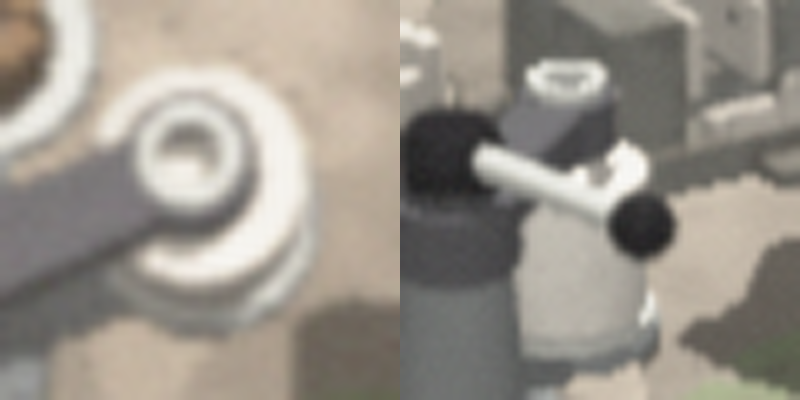

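```bash
python3 m2.py 4 18.8 15.4
python3 - <<'E'
from h import *
t=load('top','4')
for z,p in ((.062,(.4621,.1931)),(.095,(.4621,.1931))): print(proj(t,(*p,z)))
E
```

```text
slug 185 [0.4633 0.1929] 60 rms 0.0006 r 0.0873 brg -1.09
slug 185 [0.4623 0.1932 0.0278] 60 rms 0.0005 r 0.0865 brg -1.099
slug 200 [0.4621 0.1933] 59 rms 0.0003 r 0.0864 brg -1.101
slug 200 [0.4622 0.1932 0.0269] 59 rms 0.0003 r 0.0865 brg -1.1
slug 215 [0.4607 0.1937] 59 rms 0.0006 r 0.0854 brg -1.113
slug 215 [0.4622 0.193  0.0257] 59 rms 0.0003 r 0.0867 brg -1.102
bush 160 [0.4601 0.1936 0.0133] 68 r 0.0852 brg -1.121
bush 175 [0.4603 0.1935 0.0129] 92 r 0.0854 brg -1.118
bush 190 [0.4604 0.1935 0.0123] 117 r 0.0854 brg -1.117
(np.float64(304.23689248383107), np.float64(198.77021794328874))
(np.float64(303.6732546809267), np.float64(195.97876454986377))
```

Run:
```python
from h import *
rows([(.39,.14,.276),(.375,.205,.24),(.376,.21,.077)])
```

```text
t 9.575 at [0.4643 0.0343 0.276 ] rot [-90.3   0.2 -59.2] F [ 0.1 -0.4 -0.2]
(0.39, 0.14, 0.276) -> [-12.89   0.03  -0.96]
(0.375, 0.205, 0.24) -> [-19.23   3.64   1.1 ]
(0.376, 0.21, 0.077) -> [-19.56  19.94   1.52]
```

drive_tool --targets '[[[1,-4,0,-0.3,0],[1,-8,0,-0.6,0],[1,-12.5,0,-1,0],[1,-16,1,0,0],[1,-19.2,4,1.1,0],[1,-19.5,9,1.5,0],[1,-19.5,14,1.5,0],[1,-19.6,18,1.5,0],[1,-19.6,19.9,1.5,0],[1,-19.6,19.9,1.5,0]]]'

```text
time: 10.82
eef_pos: [0.3738, 0.211, 0.0767]
eef_rot: [-90.4, 0.2, -59.0]
force: [-0.6, 0.4, -0.3]
grip_width: 0.0001
```

Run:
```python
from h import *
rows([(.41,.2107,.077),(.422,.2107,.077),(.4287,.2107,.077)])
```

```text
t 10.825 at [0.3738 0.211  0.0767] rot [-90.4   0.2 -59. ] F [-0.6  0.4 -0.3]
(0.41, 0.2107, 0.077) -> [ 1.89 -0.06  3.09]
(0.422, 0.2107, 0.077) -> [ 2.5  -0.07  4.12]
(0.4287, 0.2107, 0.077) -> [ 2.85 -0.08  4.69]
```

drive_tool --targets '[[[1,0.9,0,1.4,0],[1,1.6,0,2.6,0],[1,2.2,0,3.6,0],[1,2.5,0,4.1,0],[1,2.7,0,4.4,0],[1,2.85,0,4.7,0],[1,2.85,0,4.7,0],[1,2.85,0,4.7,0]]]'

```text
time: 11.82
eef_pos: [0.4286, 0.2107, 0.0761]
eef_rot: [-90.4, 0.2, -59.0]
force: [0.1, 0.2, -0.9]
grip_width: -0.0001
```

drive_tool --targets '[[[1,-1,0,-2,0],[1,-1,-3,-4,0],[1,-1,-8,-4,0],[1,-1,-13,-4,0],[1,-1,-18,-4,0],[1,2,-20,-5,0],[1,7,-20,-6,0],[1,12,-20,-6,0],[1,17,-20,-6,0],[1,17,-20,-6,0]]]'

```text
time: 13.08
eef_pos: [0.4676, 0.0307, 0.2756]
eef_rot: [-90.5, 0.2, -59.4]
force: [-0.1, 0.5, -0.2]
grip_width: 0.0
```

```bash
python3 - <<'E'
from h import *
s=snap('scene','5');t=snap('top','5')
a=cv2.resize(t['pixels'][160:260,220:340,::-1],None,fx=3.3,fy=3.3,interpolation=cv2.INTER_CUBIC)
b=cv2.resize(s['pixels'][170:270,220:340,::-1],None,fx=3.3,fy=3.3,interpolation=cv2.INTER_CUBIC)
cv2.imwrite('pics/c7.png',np.hstack([a,b]))
E
python3 m2.py 5 18.8 15.3
```

```text
slug 185 [0.4633 0.1929] 60 rms 0.0006 r 0.0872 brg -1.091
slug 185 [0.4623 0.1932 0.0278] 60 rms 0.0004 r 0.0865 brg -1.099
slug 200 [0.4619 0.1932] 59 rms 0.0003 r 0.0864 brg -1.103
slug 200 [0.4621 0.1931 0.0268] 59 rms 0.0003 r 0.0865 brg -1.102
slug 215 [0.4606 0.1936] 53 rms 0.0006 r 0.0854 brg -1.115
slug 215 [0.4622 0.1928 0.0256] 53 rms 0.0003 r 0.0869 brg -1.103
bush 160 [0.4614 0.194  0.0133] 68 r 0.0854 brg -1.104
bush 175 [0.4614 0.1939 0.0128] 91 r 0.0855 brg -1.105
bush 190 [0.459  0.1936 0.0104] 120 r 0.0847 brg -1.132
```

View pics/c7.png

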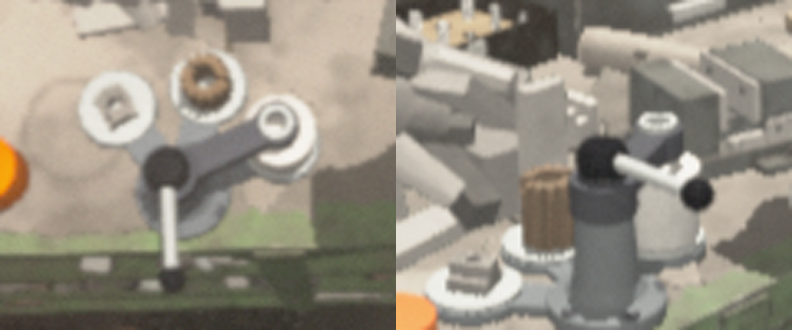

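Run:
```python
from h import *
rows([(.40,.12,.25),(.365,.20,.20),(.369,.226,.17),(.369,.226,.094)])
```

```text
t 13.175 at [0.4661 0.0345 0.2758] rot [-90.5   0.2 -59. ] F [-0.6  0.1 -0.2]
(0.4, 0.12, 0.25) -> [-10.72   2.63  -1.24]
(0.365, 0.2, 0.2) -> [-19.36   7.66  -0.08]
(0.369, 0.226, 0.17) -> [-21.37  10.66   1.62]
(0.369, 0.226, 0.094) -> [-21.34  18.26   1.68]
```

drive_tool --targets '[[[1,-4,1,-0.4,0],[1,-7.5,2,-0.8,0],[1,-11,3,-1.2,0],[1,-15,5,-0.7,0],[1,-19,7.5,0,0],[1,-21.4,10.5,1.6,0],[1,-21.4,14,1.7,0],[1,-21.4,17,1.7,0],[1,-21.4,18.3,1.7,0],[1,-21.4,18.3,1.7,0]]]'

```text
time: 14.42
eef_pos: [0.368, 0.2272, 0.0935]
eef_rot: [-90.5, 0.3, -58.9]
force: [-0.6, 1.1, -0.2]
grip_width: 0.0001
```

Run:
```python
from h import *
P=np.array([.423,.2703]); pts=[]
for b in (3.186,3.0,2.8,2.6,2.4,2.2,2.04):
    u=np.array([np.cos(b),np.sin(b)]); n=np.array([-u[1],u[0]]); k=2.112-b
    sup=.005+.0145*abs(np.sin(k))+.011*abs(np.cos(k))
    q=P+.055*u+sup*n; pts.append((round(q[0],4),round(q[1],4),.094))
rows(pts)
s=snap('scene','6')
cv2.imwrite('pics/c8.png',cv2.resize(s['pixels'][160:260,240:360,::-1],None,fx=5,fy=5,interpolation=cv2.INTER_CUBIC))
```

```text
t 14.425 at [0.368  0.2272 0.0935] rot [-90.5   0.3 -58.9] F [-0.6  1.1 -0.2]
(np.float64(0.3691), np.float64(0.2449), 0.094) -> [-1.46 -0.05  1.01]
(np.float64(0.3653), np.float64(0.2551), 0.094) -> [-2.53 -0.05  1.21]
(np.float64(0.3636), np.float64(0.2673), 0.094) -> [-3.66 -0.05  1.69]
(np.float64(0.3648), np.float64(0.2802), 0.094) -> [-4.7  -0.05  2.46]
(np.float64(0.3692), np.float64(0.2929), 0.094) -> [-5.56 -0.05  3.49]
(np.float64(0.3767), np.float64(0.3046), 0.094) -> [-6.18 -0.06  4.74]
(np.float64(0.383), np.float64(0.3117), 0.094) -> [-6.46 -0.07  5.65]
```

View pics/c8.png

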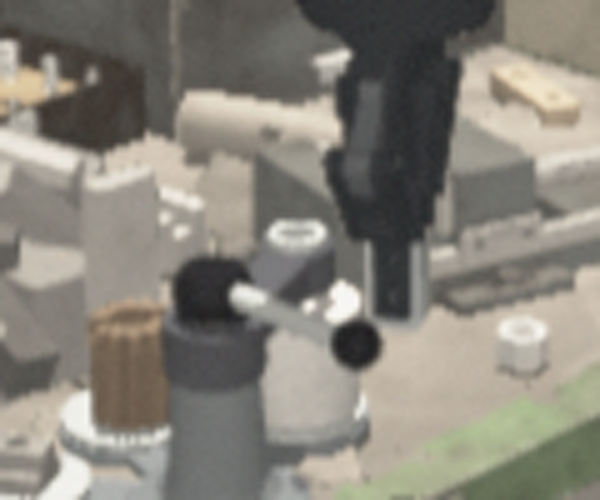

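drive_tool --targets '[[[1,-1.5,0,1,0],[1,-2,0,1.1,0],[1,-2.5,0,1.2,0],[1,-3.1,0,1.4,0],[1,-3.7,0,1.7,0],[1,-4.2,0,2.1,0],[1,-4.7,0,2.5,0],[1,-5.1,0,3,0],[1,-5.6,0,3.5,0],[1,-5.9,0,4.1,0]]]'

```text
time: 15.72
eef_pos: [0.3732, 0.2993, 0.094]
eef_rot: [-90.5, 0.2, -58.9]
force: [0.3, -2.7, 0.0]
grip_width: -0.0002
```

Run:
```python
from h import *
rows([(.3767,.3046,.094),(.383,.3117,.094),(.39,.3155,.094)])
s=snap('scene','7')
cv2.imwrite('pics/c9.png',cv2.resize(s['pixels'][160:260,240:360,::-1],None,fx=5,fy=5,interpolation=cv2.INTER_CUBIC))
```

```text
t 15.725 at [0.3732 0.2993 0.094 ] rot [-90.5   0.2 -58.9] F [ 0.3 -2.7  0. ]
(0.3767, 0.3046, 0.094) -> [-0.27 -0.01  0.57]
(0.383, 0.3117, 0.094) -> [-0.55 -0.01  1.48]
(0.39, 0.3155, 0.094) -> [-0.52 -0.02  2.27]
```

View pics/c9.png

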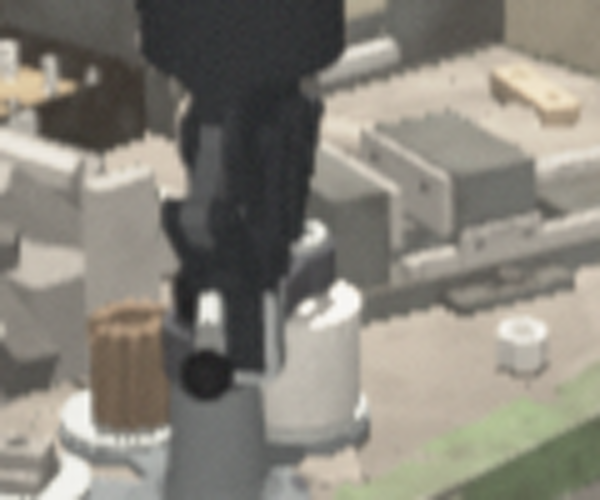

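drive_tool --targets '[[[1,-0.2,0,0.4,0],[1,-0.3,0,0.7,0],[1,-0.4,0,1,0],[1,-0.5,0,1.3,0],[1,-0.5,0,1.4,0],[1,-0.5,0,1.4,0]]]'

```text
time: 16.52
eef_pos: [0.3832, 0.3121, 0.0941]
eef_rot: [-90.4, 0.3, -58.9]
force: [-1.4, -0.4, 0.2]
grip_width: -0.0003
```

drive_tool --targets '[[[1,0,0,0.2,0],[1,0,0,0.4,0],[1,0,0,0.4,0]]]'

```text
time: 16.9
eef_pos: [0.3867, 0.3145, 0.0941]
eef_rot: [-90.3, 0.4, -58.9]
force: [-1.4, -0.8, -0.7]
grip_width: -0.0
```

drive_tool --targets '[[[1,0,0,0.2,0],[1,0,0,0.4,0],[1,0,0,0.4,0]]]'

```text
time: 17.27
eef_pos: [0.388, 0.3154, 0.0938]
eef_rot: [-90.6, 0.3, -58.9]
force: [-8.3, -3.5, 6.1]
grip_width: 0.0002
```

drive_tool --targets '[[[1,0,0,0.3,0],[1,0,0,0.4,0],[1,0,0,0.4,0]]]'

```text
time: 17.65
eef_pos: [0.3881, 0.3153, 0.0933]
eef_rot: [-91.1, 0.1, -58.9]
force: [-11.0, -7.7, 8.2]
grip_width: 0.0003
```

drive_tool --targets '[[[1,0,0,-0.5,0],[1,0,0,-2,0],[1,0,-1,-3,0],[1,0,-6,-3,0],[1,0,-11,-3,0],[1,2,-15,-3.5,0],[1,6,-17,-4,0],[1,11,-18,-4,0],[1,16,-18,-4,0],[1,21,-18,-4,0]]]'

```text
time: 18.9
eef_pos: [0.4663, 0.1149, 0.2747]
eef_rot: [-91.0, 0.0, -58.9]
force: [1.0, 0.1, 0.1]
grip_width: -0.0002
```

drive_tool --targets '[[[1,4,0,1,0],[1,8,0,2,0],[1,8,0,2,0],[1,8,0,2,0]]]'

```text
time: 19.4
eef_pos: [0.5242, 0.0574, 0.2747]
eef_rot: [-90.9, 0.1, -58.8]
force: [-0.1, -0.1, 0.4]
grip_width: -0.0002
```

```bash
python3 - <<'E'
from meas import *
rows([])
s=snap('scene','8');t=snap('top','8')
a=cv2.resize(t['pixels'][160:260,220:340,::-1],None,fx=3.3,fy=3.3,interpolation=cv2.INTER_CUBIC)
b=cv2.resize(s['pixels'][170:270,220:340,::-1],None,fx=3.3,fy=3.3,interpolation=cv2.INTER_CUBIC)
cv2.imwrite('pics/c10.png',np.hstack([a,b]))
E
python3 m2.py 8 18.8 15.3
```

```text
t 19.4 at [0.5242 0.0574 0.2747] rot [-90.9   0.1 -58.8] F [-0.1 -0.1  0.4]
slug 185 [0.463  0.1935] 25 rms 0.0027 r 0.0866 brg -1.091
slug 185 [0.4701 0.1983 0.0192] 25 rms 0.0019 r 0.0861 brg -0.992
slug 200 [0.4623 0.1926] 21 rms 0.0004 r 0.0871 brg -1.102
slug 200 [0.4664 0.1956 0.0223] 21 rms 0.0002 r 0.0864 brg -1.045
slug 215 [0.4613 0.1916] 12 rms 0.0004 r 0.0875 brg -1.118
slug 215 [0.4653 0.1947 0.0222] 12 rms 0.0003 r 0.0867 brg -1.061
bush 160 [0.461  0.1945 0.0129] 94 r 0.0848 brg -1.106
bush 175 [0.4609 0.1946 0.0122] 111 r 0.0847 brg -1.107
bush 190 [0.4589 0.1941 0.0102] 120 r 0.0843 brg -1.13
```

View pics/c10.png

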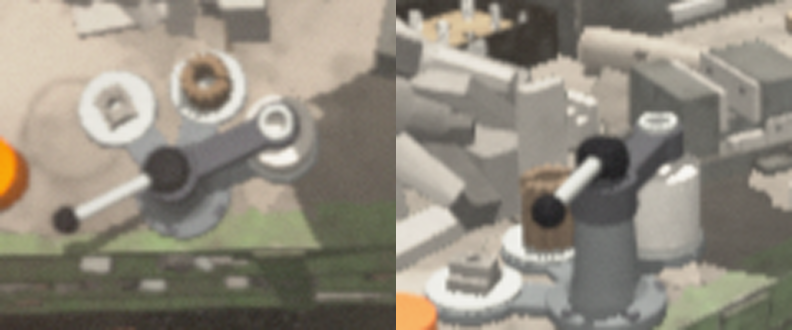

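Run:
```python
from meas import *
t=load('top','8')
b=edgefit(t,lambda a:a.max(2)<90,(233,220,247,233),.105,.010,plane(t,239.7,226.7,.105)[:2])
d=b-np.array([.423,.2703]);print(np.hypot(*d),np.arctan2(d[1],d[0]))
# jig yaw from pads
p0=edgefit(t,lambda a:a.min(2)>165,(272,174,297,200),.012,.032,plane(t,283,186,.012)[:2]); p1=edgefit(t,lambda a:a.min(2)>165,(240,178,270,207),.012,.032,plane(t,255,193,.012)[:2])
for p in(p0,p1):
    d=p-np.array([.423,.2703]);print(np.hypot(*d),np.arctan2(d[1],d[0]))
```

```text
fit [0.3928 0.3401] rms 0.0028 n 76 free [0.3914 0.342  0.0077]
0.07608319816846958 1.9786456246207254
fit [0.5101 0.2531] rms 0.0054 n 320 free [0.5092 0.2506 0.0297]
fit [0.4967 0.324 ] rms 0.0038 n 333 free [0.4982 0.324  0.0341]
0.0887588071463745 -0.19478895774421687
0.09123467952389593 0.629664003071192
```

```bash
python3 -c "
from plant import env
print(env.close_job())"
```

```text
the job is handed in; nothing more can be done
None
```

I set the jig up for the slug, which stood on the clockwise pad, and handed the job in at about 19.4 s. No verdict was returned.

- **Bush arm:** I swung it round in three fingertip pushes, checking with the top camera after each. At the end the bush bearing was -1.105 rad against -1.102 rad for the slug. The two centres agreed within about 1 to 1.5 mm, most of it radial, which turning the arm cannot correct. After the lever push the arm measured the same to 0.002 rad.
- **Clamp lever:** I pushed it clockwise until it stopped moving and the force rose from about 2 N to about 14 N sideways. I then backed off. The ball's bearing then measured about 1.98 rad, against about 2.02 rad expected for home. That expected figure depends on a pad-based jig direction good to only about 0.03 rad, so I relied on the hard stop.
- **Final state:** The gripper was clear with the force near zero. The pieces on the jig and the nearby items in the pictures showed no movement.
- **Disagreeing checks:** In the last picture the robot's shadow on the slug spoiled the slug fits with free radius. The fixed-radius fits still agreed with earlier ones. The strictest brightness threshold gave a bush bearing about 0.025 rad off in the last two pictures. I discounted it because the fitted ring was too small.

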